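# Slide the solvent caddy home and press ready

### The arm

A 6-joint arm with a two-finger parallel gripper is mounted at the origin on the work surface. World frame = base frame: x ahead of the robot, y to its left, z up, the work surface at z = 0. Lengths are in mm, angles in rad, forces in N, time in s.
With the tool pointing down it reaches from about 275 to 850 mm from the base axis. Payload 5.2 kg.
Tool frame: the origin (TCP) lies midway between the tips of the shut fingers; the grasp point (between the pads) lies 19 mm behind it; z points along the fingers, y is the direction in which the jaws open and shut (so a half turn about z gives the same grasp; the last joint's range is limited). The gripper opens to 85 mm and grips with 20 to 120 N. Pads are 22 mm wide; open, the fingers measure 114 mm over their backs; the gripper's body (76 mm by 85 mm) begins 54 mm behind the grasp point. The pads swing forward as they close: fully open they stand 13 mm farther back than shut.
Start: joints at [-1.506, 0.259, 1.535, -0, 1.348, -0.203], TCP at [145.557, -530.394, 231.31] pointing down, gripper open.
Joint ranges: [-3.14, 3.14], [-0.91, 2.08], [0.19, 2.58], [-1.22, 4.36], [0.22, 2.71], [-3.12, 3.12]. Speed limits (rad/s): [2.57, 2.57, 3.14, 3.14, 3.14, 3.14].

### API

Orientations are given as [roll, pitch, yaw] about the fixed x, y, z axes, in that order (R = Rz(yaw) Ry(pitch) Rx(roll)).
In Python, from rig import readout, viewer, finish_job gives the robot as it stands. The module is installed in compiled form; this text tells all that it offers.
- The arm moves only by the tool move_arm, never from a script. Its argument "targets" is a list of rows, each an object of numbers: "x", "y", "z": the shift along the tool's x, y, z in m; "ax", "ay", "az": the turn, a rotation vector about the tool's x, y, z in degrees. In form: [{"x": .., "y": .., "z": .., "ax": .., "ay": .., "az": ..}, ...]. A call has 1 to 5 rows; each row is the pose to reach, as a shift and turn from the pose measured when the call began, along the tool's axes at that moment; what a row does not reach only later rows make up. A row lasts 1/12 s, in which the tool goes at most 41.7 mm and 7.16 degrees, less where a joint would pass 70% of its speed; a pose out of reach is approached as far as the arm can. A call with a gripper value outside its range is refused whole. "grip" is the opening in per cent of the stroke, from 0 (shut) to 100 (fully open), set as the call begins (left out, the last holds). The fingers move at their own pace and stop on an object; "force" is the grip in N (left out, the last holds). Time passes only in rows, so rows that repeat a pose let the fingers close. It gives the time, the measured TCP pose, the force and the opening at its end, in the units of the state.
- readout.observe(): the state, without advancing time (a new reading comes with each control period).
- viewer.read_camera(name): name is "scene" or "top"; returns a dict with "pixels" (384x512x3 uint8, blue, green, red), "K" (3x3 intrinsics, pixels), "k1" (the pictures are not rectified: a ray, as slopes to the right and down, at radius r is drawn at 1 + k1 r^2 times it, then the intrinsics apply), "pose" (4x4, takes a point from camera to world coordinates). Camera axes: x right, y down, z forward; pixel columns grow to the right and rows downward; lengths in mm; the calibration is good to about 2 mm. A picture is of the moment at which its call begins. There is no depth.
- finish_job(): hands the job in, once; it reports no verdict.
The state is a dict: "time": time; "joints": joint angles; "dq": joint speeds; "joint_torque": joint torques, N m; "tcp_pos": TCP position; "orientation": TCP orientation; "contact_force": force on the tool from outside, world axes, zero at the start; "wrist_torque": the same for the moment, N m; "gripper_width": finger opening in mm.
Only numpy, scipy, OpenCV 4.12 (cv2) and the standard library are available. Lean on these libraries where they do the work, as an engineer would, in place of code of your own. Each camera call takes 0.05 s, during which the arm holds its last target. There are 200 camera calls.

### The job

Dock the heavy solvent caddy: push it low on its base tray so that it slides, without rocking or lifting it, between the guide rails of the pump module until it stands straight with its far edge flush against the stop bar. Only then press the button on the control console fully down and let it come up again. Do not take hold of its handle, and leave the other things on the bench where they are.

Things in the scene. Friction and masses are not known exactly. Their poses are not given: they have to be found in the camera images.
- caddy: solvent caddy, heavy (1.2 to 1.9 kg), loose, 218 mm high: grey base tray on two rubber skids, on it an upright white holder (76 mm in x, 172 in y, centred on the origin, top at 104 mm) with two brown bottles (caps up to 184 mm) and a black handle bar on a post. Origin: on the bench under the holder's middle; x points from the robot's side to the dock, y to the left, z up
- caddy_push (a point): middle of the near edge face of the base tray, 20 mm above the bench, at caddy x = -88 mm. The tray is a slab 180 mm wide in y, 6 to 34 mm above the bench; it stands out 50 mm in front of the holder. Sliding takes 5 to 14 N. The skids reach only 28 mm fore and aft of the caddy's origin: pushed at the tray it slides, pushed above about 40 mm it tips over
- caddy_far (a point): middle of the far edge face of the base tray (the edge that goes against the stop bar), 20 mm above the bench, at caddy x = +57 mm
- caddy_handle (a point): middle of the caddy's black carrying handle bar (16 mm thick, 76 mm long in y), 210 mm above the bench; not to be taken hold of
- dock: dock of the fixed white pump module (340 mm wide, 85 mm high): a black stop bar 250 mm wide, 34 mm high. Origin: on the bench at the foot of the middle of the stop bar's face; x points into the module (the way the caddy is pushed), y to the left. With the caddy home its origin is at dock x = -57 mm, y = 0, axes agreeing, with 8 mm play to each side
- dock_mouth (a point): middle of the dock's entrance between two low aluminium guide rails, 30 mm high, at dock x = -75 mm, on the bench. The rails' inner faces are 196 mm apart from the stop bar to 45 mm before it, then flare outwards by 20 mm each up to this point
- console: fixed control console, white box 90 mm (x) x 80 mm (y), 45 mm high, left or right of the caddy, with one round button on top. Origin: middle of its underside
- button_top (a point): centre of the top of the console's metal-grey round push button (28 mm diameter, in a black collar of 44 mm diameter), 67 mm above the bench when up; it is pressed straight down
- button (a joint): travel of that button, 0 = up, 0.006 m = fully down; a spring returns it; about 5 N presses it fully down
- mixer: vortex mixer, grey box 100 x 90 x 75 mm with a black rubber cup (64 mm across, 30 mm high) on top; stands on the other side of the caddy from the console, or the reverse; loose, to be left alone. Origin: middle of its underside
- amber_bottle: lone brown glass bottle, 64 mm diameter, 150 mm high; loose, to be left alone. Origin: middle of its underside
- clear_bottle: clear glass bottle, 72 mm diameter, 160 mm high; loose, to be left alone. Origin: middle of its underside
- beaker: open glass beaker, 68 mm diameter, 90 mm high; loose, to be left alone. Origin: middle of its underside
- vial_rack: blue block 110 x 65 mm with eight small capped vials, 51 mm high in all; loose, to be left alone. Origin: middle of its underside
- tip_box: clear box with white lid, 122 x 87 mm, 64 mm high; loose, to be left alone. Origin: middle of its underside
- jar: squat glass jar with white lid, 70 mm diameter, 80 mm high; loose, to be left alone. Origin: middle of its underside
Things that resemble listed ones, but are neither listed nor needed, are in the scene too. Leave any yellow look-alike of the console alone.

How it is judged:
By the outcome, as a careful person would: the job done as asked, in the order asked, and still so for the second after the job is handed in, with the robot touching nothing.
It also fails if it takes over 51 s, if anything falls off the work surface, if the arm or the gripper's body presses on something with over 40 N, if the wrist force passes 120 N, or if a joint passes its speed limit or range.

## Working session

There is one attempt and no reset: what is moved stays moved. The work goes in short steps, Python scripts to look and compute and a tool call to move; the robot and the scene stay as the last step left them, time stands still between calls to the robot, and variables do not carry over. Pictures are saved under pics/ and viewed, about 8 in all and at most 12, crops included, and the job is handed in when it is done.

Besides the shell and the picture viewer there is one more tool, called after "Emit:" as a command line: name --argument value ..., lists and objects as JSON in quotes. move_arm: Moves the arm, as the interface text tells. Its arguments: {"type":"object","properties":{"targets":{"type":"array","items":{"type":"object","properties":{"x":{"type":"number"},"y":{"type":"number"},"z":{"type":"number"},"ax":{"type":"number"},"ay":{"type":"number"},"az":{"type":"number"}}}},"grip":{"type":"number"},"force":{"type":"number"}},"required":["targets"]}

```bash
mkdir -p pics; cat > h.py <<'E'
import numpy as np, cv2
from rig import readout, viewer
def grab(name, save):
    c=viewer.read_camera(name); cv2.imwrite('pics/'+save+'.png',c['pixels']); 
    np.savez('pics/'+save+'.npz',**{k:np.array(v) for k,v in c.items()}); return c
def load(save): return dict(np.load('pics/'+save+'.npz'))
def ray(c,u,v):
    K=c['K']; d=np.array([[k] for k in [0.]]) 
    p=cv2.undistortPoints(np.array([[[u,v]]],float),K,np.array([float(c['k1']),0,0,0]))[0,0]
    T=c['pose']; return T[:3,3],T[:3,:3]@np.array([p[0],p[1],1])
def onz(c,u,v,z):
    o,d=ray(c,u,v); return o+d*(z-o[2])/d[2]
def proj(c,P):
    T=np.linalg.inv(c['pose']); q=T[:3,:3]@np.array(P,float)+T[:3,3]; s=q[:2]/q[2]; s=s*(1+float(c['k1'])*(s@s))
    return c['K'][:2,:2]@s+c['K'][:2,2]
E
python3 - <<'E'
from h import *
a=grab('scene','s0'); b=grab('top','t0')
for c in(a,b): print(c['K'],c['k1'],c['pose'].round(3))
cv2.imwrite('pics/s0b.png',cv2.resize(a['pixels'],(800,600)))
cv2.imwrite('pics/t0b.png',cv2.resize(b['pixels'],(800,600)))
print(readout.observe())
E
```

```text
[[387.59340304   0.         258.36354713]
 [  0.         387.59340304 193.09928285]
 [  0.           0.           1.        ]] 0.0019978271267374445 [[ 5.140000e-01  7.260000e-01 -4.560000e-01  1.006278e+03]
 [ 8.580000e-01 -4.300000e-01  2.820000e-01 -3.104440e+02]
 [ 8.000000e-03 -5.360000e-01 -8.440000e-01  1.014567e+03]
 [ 0.000000e+00  0.000000e+00  0.000000e+00  1.000000e+00]]
[[378.21793418   0.         258.0364124 ]
 [  0.         378.21793418 200.61010322]
 [  0.           0.           1.        ]] -0.06582251641732179 [[-1.00000e-02 -9.97000e-01  8.10000e-02  4.35149e+02]
 [-1.00000e+00  1.20000e-02  1.80000e-02  2.41700e+00]
 [-1.90000e-02 -8.00000e-02 -9.97000e-01  1.24421e+03]
 [ 0.00000e+00  0.00000e+00  0.00000e+00  1.00000e+00]]
{'time': 0.1, 'joints': array([-1.50576679e+00,  2.59284573e-01,  1.53595068e+00, -1.03174219e-05,
        1.34803123e+00, -2.02826087e-01]), 'dq': array([-0.00133876, -0.0007434 , -0.00282297, -0.00095456,  0.00099185,
        0.0025592 ]), 'joint_torque': array([ 4.13475878e-03, -4.46962059e+01, -2.91246575e+01, -2.14853540e-04,
        6.16910605e-03, -2.37419577e-07]), 'tcp_pos': array([ 145.53917509, -529.9038165 ,  230.55927685]), 'orientation': array([-3.13995110e+00, -3.27322138e-04,  2.67857641e-01]), 'contact_force': array([-0.76879334, -0.38085254, -0.28981792]), 'wrist_torque': array([ 0.04599391, -0.0187388 , -0.03574853]), 'gripper_width': 85.41444660605285}
```

View pics/s0b.png

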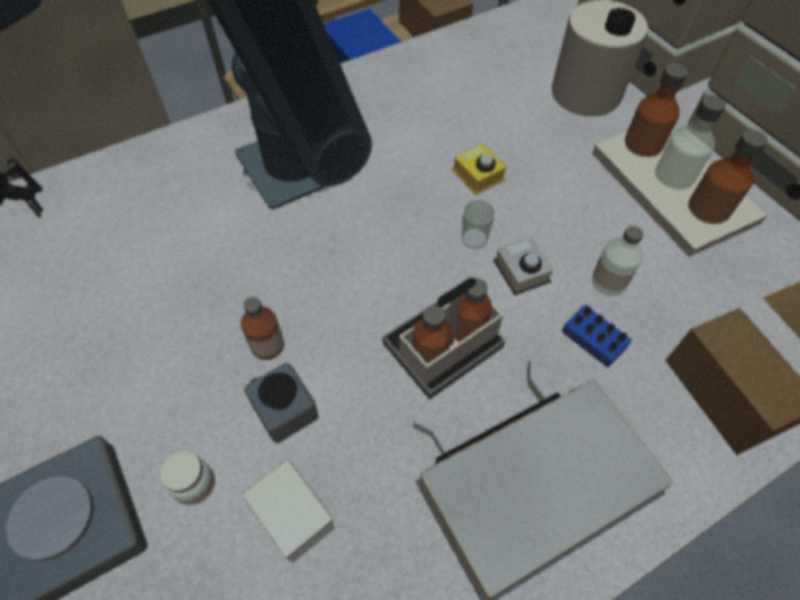

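View pics/t0b.png

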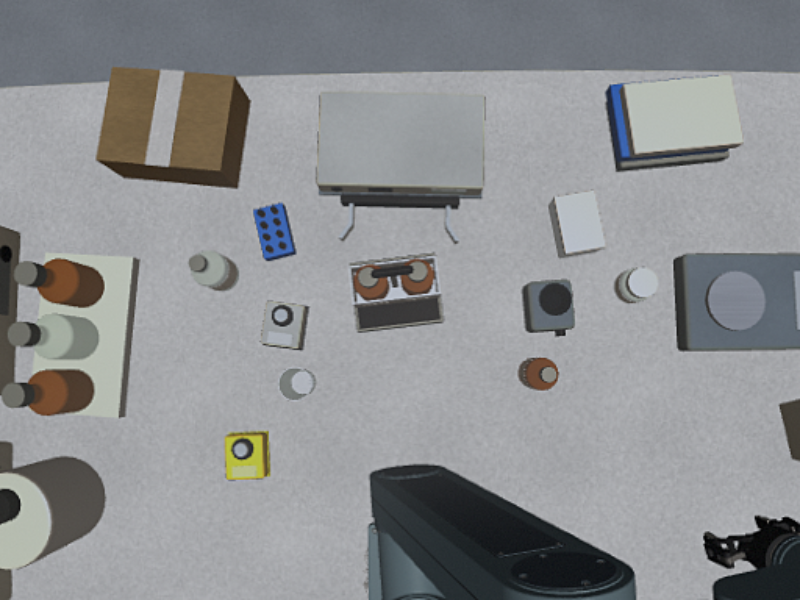

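The top view shows the caddy at about (397,290), the dock stop bar at (400,200), and the white console at (284,325). A yellow look-alike sits at (247,455), all in 800-px coordinates. Other possible confusions are the brown bottles at left on their tray and the lone bottle at (540,373). I choose the white console, and the grey-tray caddy below the pump module, and check both in one crop.

```bash
python3 - <<'E'
from h import *
b=load('t0')
cv2.imwrite('pics/tc.png',cv2.resize(b['pixels'][115:229,160:312],None,fx=5.2,fy=5.2,interpolation=cv2.INTER_CUBIC))
E
```

```text
(no output)
```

View pics/tc.png

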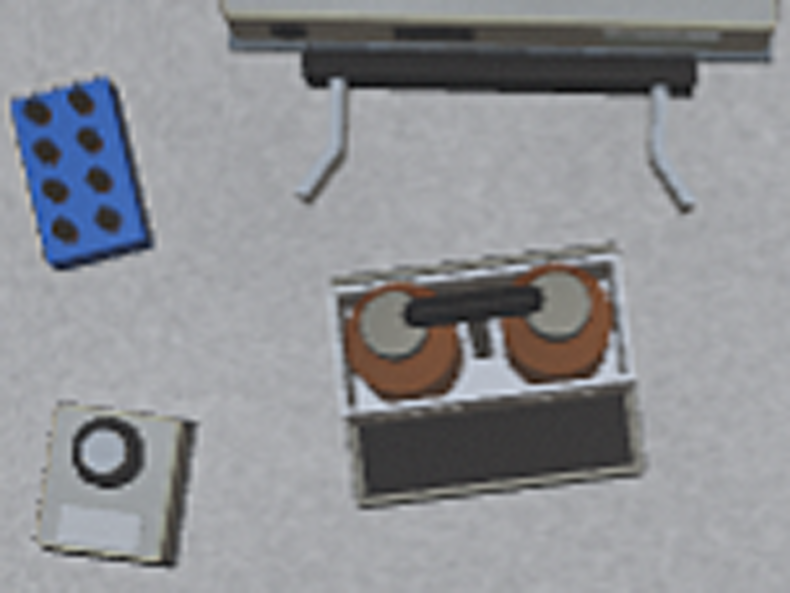

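The crop confirms both choices. The caddy's tray near edge runs (360,503) to (641,470), turned a few degrees. The stop bar's foot is at (305,86) to (693,95), the rails are at (335,80) and (660,88), and the white console's button is at (107,452).

```bash
python3 - <<'E'
from h import *
b=load('t0')
def P(x,y,z): return onz(b,160+x/5.2-.4,115+y/5.2-.4,z)[:2].round(1)
for n,x,y,z in [('trayL',358,499,34),('trayR',640,468,34),('trayLbot',362,507,6),('trayRbot',644,475,6),('barL bot',305,87,0),('barR bot',694,96,0),('barLtop',305,52,34),('barRtop',697,60,34),
 ('railLin',347,85,30),('railLknee',347,152,30),('railLtip',308,200,30),('railRin',652,92,30),('railRknee',652,160,30),('railRtip',684,210,30),('button',106,452,67),('holdNL',345,416,104),('holdNR',634,380,104),('holdFL',333,283,104),('holdFR',617,256,104)]: print(n,P(x,y,z))
s=load('s0')
def Q(x,y,z): return onz(s,x*.64,y*.64,z)[:2].round(1)
print('scene: btn',Q(531,262,67),'trayNL',Q(468,280,34),'trayNearR',Q(385,341,34),'farR',Q(432,389,34),'farL',Q(502,341,34),'barL',Q(557,397,34),'barR',Q(439,459,34), 'jaw')
E
```

```text
trayL [502.1 119.9]
trayR [519.2 -54.3]
trayLbot [498.5 120.1]
trayRbot [516.7 -58. ]
barL bot [771.4 156.7]
barR bot [761.5 -94.6]
barLtop [784.8 152.5]
barRtop [775.6 -94.3]
railLin [764.1 126.4]
railLknee [721.  126.5]
railLtip [690.7 151.1]
railRin [756.5 -65.9]
railRknee [713.  -65.1]
railRtip [680.9 -84.6]
button [530.4 269.4]
holdNL [546.8 120.5]
holdNR [565.8 -48.3]
holdFL [625.4 127.4]
holdFR [639.  -39.5]
scene: btn [542.5 264.7] trayNL [498.1 151.2] trayNearR [533.  -57.1] farR [658.2 -34.1] farL [643.1 128.4] barL [782.7 145.6] barR [769.8 -91.2] jaw
```

Estimates: the caddy origin is at (596,40) with yaw about +5.6°. The dock stop foot is at (766,31) with yaw about -2.2°. Home is near (709,33), and the button is at (535,267). The plan is to push with the open gripper, so the two fingers make a wide contact on the tray edge and steer its yaw. First I move behind the caddy, staying high.

```bash
cat >> h.py <<'E'
from scipy.spatial.transform import Rotation as Ro
def go(x,y,z,yawdeg):
    s=readout.observe(); R=Ro.from_euler('xyz',s['orientation'])
    d=R.inv().apply(np.array([x,y,z])-s['tcp_pos'])/1000
    a=(R.inv()*Ro.from_euler('xyz',[180,0,yawdeg],degrees=True)).as_rotvec(degrees=True)
    print('t',round(s['time'],2),'tcp',s['tcp_pos'].round(1),'yaw',np.degrees(s['orientation']).round(2),'F',s['contact_force'].round(1),'shift',d.round(4),'turn',a.round(2))
E
```

Emit:
move_arm --targets '[{"x": 0.446,"y": -0.455,"z": 0.03,"az": 9.7},{"x": 0.446,"y": -0.455,"z": 0.03,"az": 9.7},{"x": 0.446,"y": -0.455,"z": 0.03,"az": 9.7},{"x": 0.446,"y": -0.455,"z": 0.03,"az": 9.7},{"x": 0.446,"y": -0.455,"z": 0.03,"az": 9.7}]' --grip 100

```text
invalid input at $.targets[0]: expected keys x, y, z, ax, ay, az
```

```bash
python3 -c "from h import *; go(455,27,200,5.6)"
```

```text
t 0.1 tcp [ 145.5 -529.9  230.6] yaw [-1.7991e+02 -2.0000e-02  1.5350e+01] F [-0.8 -0.4 -0.3] shift [ 0.4458 -0.4551  0.0315] turn [-0.1  -0.01  9.75]
```

Emit:
move_arm --targets '[{"x": 0.446,"y": -0.455,"z": 0.03,"ax": 0,"ay": 0,"az": 9.7},{"x": 0.446,"y": -0.455,"z": 0.03,"ax": 0,"ay": 0,"az": 9.7},{"x": 0.446,"y": -0.455,"z": 0.03,"ax": 0,"ay": 0,"az": 9.7},{"x": 0.446,"y": -0.455,"z": 0.03,"ax": 0,"ay": 0,"az": 9.7},{"x": 0.446,"y": -0.455,"z": 0.03,"ax": 0,"ay": 0,"az": 9.7}]' --grip 100

```text
time: 0.52
tcp_pos: [247.0, -346.4, 221.0]
orientation: [-3.139, -0.0, 0.098]
contact_force: [1.7, 0.6, 0.3]
gripper_width: 85.7
```

```bash
python3 -c "from h import *; go(455,27,200,5.6)"
```

```text
t 0.52 tcp [ 247.  -346.4  221. ] yaw [-179.85   -0.      5.59] F [1.7 0.6 0.3] shift [ 0.2434 -0.3514  0.0219] turn [-0.15 -0.   -0.01]
```

Emit:
move_arm --targets '[{"x": 0.243,"y": -0.351,"z": 0.022,"ax": 0,"ay": 0,"az": 0},{"x": 0.243,"y": -0.351,"z": 0.022,"ax": 0,"ay": 0,"az": 0},{"x": 0.243,"y": -0.351,"z": 0.022,"ax": 0,"ay": 0,"az": 0},{"x": 0.243,"y": -0.351,"z": 0.022,"ax": 0,"ay": 0,"az": 0},{"x": 0.243,"y": -0.351,"z": 0.022,"ax": 0,"ay": 0,"az": 0}]'

```text
time: 0.93
tcp_pos: [347.8, -164.5, 210.9]
orientation: [-3.139, -0.0, 0.097]
contact_force: [1.2, -1.2, -0.4]
gripper_width: 85.3
```

```bash
python3 -c "from h import *; go(455,27,200,5.6)"
```

```text
t 0.93 tcp [ 347.8 -164.5  210.9] yaw [-1.7986e+02 -1.0000e-02  5.5600e+00] F [ 1.2 -1.2 -0.4] shift [ 0.1253 -0.1802  0.0114] turn [-0.14 -0.01 -0.04]
```

Emit:
move_arm --targets '[{"x": 0.125,"y": -0.18,"z": 0.011,"ax": 0,"ay": 0,"az": 0},{"x": 0.125,"y": -0.18,"z": 0.011,"ax": 0,"ay": 0,"az": 0},{"x": 0.125,"y": -0.18,"z": 0.011,"ax": 0,"ay": 0,"az": 0},{"x": 0.125,"y": -0.18,"z": 0.011,"ax": 0,"ay": 0,"az": 0},{"x": 0.125,"y": -0.18,"z": 0.011,"ax": 0,"ay": 0,"az": 0}]'

```text
time: 1.35
tcp_pos: [448.8, 17.7, 200.8]
orientation: [-3.139, -0.0, 0.097]
contact_force: [1.5, -1.0, 0.7]
gripper_width: 85.5
```

```bash
python3 -c "from h import *; go(455,27,20,5.6)"
```

```text
t 1.35 tcp [448.8  17.7 200.8] yaw [-1.7986e+02 -1.0000e-02  5.5700e+00] F [ 1.5 -1.   0.7] shift [ 0.007  -0.0082  0.1809] turn [-0.14 -0.01 -0.03]
```

Emit:
move_arm --targets '[{"x": 0.007,"y": -0.008,"z": 0.04,"ax": 0,"ay": 0,"az": 0},{"x": 0.007,"y": -0.008,"z": 0.08,"ax": 0,"ay": 0,"az": 0},{"x": 0.007,"y": -0.008,"z": 0.12,"ax": 0,"ay": 0,"az": 0},{"x": 0.007,"y": -0.008,"z": 0.15,"ax": 0,"ay": 0,"az": 0},{"x": 0.007,"y": -0.008,"z": 0.165,"ax": 0,"ay": 0,"az": 0}]'

```text
time: 1.77
tcp_pos: [451.9, 27.7, 32.0]
orientation: [-3.137, 0.006, 0.098]
contact_force: [-0.2, 0.1, 0.2]
gripper_width: 85.5
```

```bash
python3 -c "
from h import *; go(470,28,2,5.6); b=grab('scene','s1')
cv2.imwrite('pics/s1c.png',cv2.resize(b['pixels'][130:330,200:450],None,fx=3,fy=3,interpolation=cv2.INTER_CUBIC))"
```

```text
t 1.77 tcp [451.9  27.7  32. ] yaw [-179.76    0.36    5.62] F [-0.2  0.1  0.2] shift [0.0183 0.0016 0.0299] turn [-0.24  0.36  0.02]
```

View pics/s1c.png

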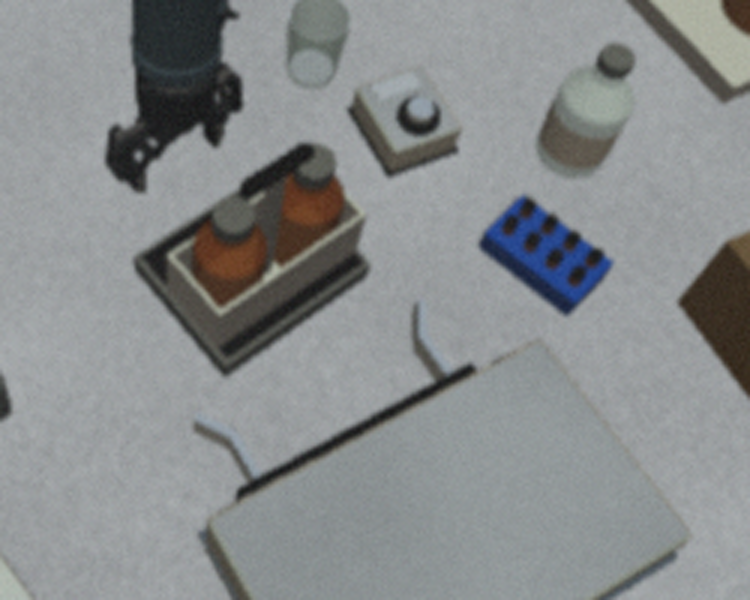

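The crop shows the gripper behind the caddy at (175,130). The caddy's far edge runs (225,370) to (368,265), the bar runs (240,490) to (473,370), and the button is at (421,109). I lower, then creep forward to contact. Meanwhile I use this view for a second estimate.

Emit:
move_arm --targets '[{"x": 0.01,"y": 0.002,"z": 0.02,"ax": 0,"ay": 0,"az": 0},{"x": 0.02,"y": 0.002,"z": 0.031,"ax": 0,"ay": 0.3,"az": 0},{"x": 0.024,"y": 0.002,"z": 0.031,"ax": 0,"ay": 0.3,"az": 0},{"x": 0.028,"y": 0.002,"z": 0.031,"ax": 0,"ay": 0.3,"az": 0},{"x": 0.032,"y": 0.002,"z": 0.031,"ax": 0,"ay": 0.3,"az": 0}]'

```text
time: 2.23
tcp_pos: [483.6, 28.8, 0.6]
orientation: [-3.137, 0.002, 0.098]
contact_force: [0.0, -0.7, 0.4]
gripper_width: 85.5
```

```bash
python3 -c "
from h import *; go(490,30,1,5.6)
s=load('s1')
def P(x,y,z): return onz(s,200+x/3-.3,130+y/3-.3,z)[:2].round(1)
for n,x,y,z in [('farR',225,360,34),('farL',369,262,34),('nearR',136,262,34),('farRbot',226,373,6),('farLbot',369,270,6),('barRtop',238,492,34),('barLtop',474,371,34),('barRfront',238,487,34),('barLfr',470,366,34),('btn',421,109,67),('tipR',196,421,30),('kneeR',234,441,30),('inR',259,471,30),('tipL',418,303,30),('kneeL',418,338,30),('inL',445,372,30)]: print(n,P(x,y,z))"
```

```text
t 2.23 tcp [483.6  28.8   0.6] yaw [-1.7974e+02  1.4000e-01  5.5900e+00] F [ 0.  -0.7  0.4] shift [ 0.0065 -0.0006 -0.0004] turn [-0.26  0.14 -0.01]
farR [657.6 -39.4]
farL [642.  134.3]
nearR [527.5 -58.5]
farRbot [659.2 -37.9]
farLbot [638.9 141.7]
barRtop [767.1 -95.4]
barLtop [782.7 149.8]
barRfront [763.4 -93. ]
barLfr [777.  149.8]
btn [537.8 268.9]
tipR [692.8 -92. ]
kneeR [725.7 -72.8]
inR [759.8 -68.8]
tipL [700.1 149.9]
kneeL [729.1 127.8]
inL [769.  128.2]
```

Emit:
move_arm --targets '[{"x": 0.004,"y": 0,"z": 0,"ax": 0,"ay": 0,"az": 0},{"x": 0.007,"y": 0,"z": 0,"ax": 0,"ay": 0,"az": 0},{"x": 0.01,"y": 0,"z": 0,"ax": 0,"ay": 0,"az": 0},{"x": 0.013,"y": 0,"z": 0,"ax": 0,"ay": 0,"az": 0},{"x": 0.016,"y": 0,"z": 0,"ax": 0,"ay": 0,"az": 0}]'

```text
time: 2.65
tcp_pos: [495.4, 30.3, 0.4]
orientation: [-3.137, 0.011, 0.1]
contact_force: [-14.8, -5.4, 11.8]
gripper_width: 85.4
```

```bash
cat >> h.py <<'E'
def cad(x,y,yaw,px=-99,py=-3):
    p=Ro.from_euler('z',yaw,degrees=True).apply([px,py,0]); return x+p[0],y+p[1],1,yaw
E
python3 -c "
from h import *
for w in [(600,41.5,5),(610,41,3),(620,40.5,0)]: go(*cad(*w))
b=readout.observe(); print(b['wrist_torque'])"
```

```text
t 2.65 tcp [4.954e+02 3.030e+01 4.000e-01] yaw [-179.71    0.63    5.74] F [-14.8  -5.4  11.8] shift [ 0.0061  0.001  -0.0007] turn [-0.28  0.63  0.74]
t 2.65 tcp [4.954e+02 3.030e+01 4.000e-01] yaw [-179.71    0.63    5.74] F [-14.8  -5.4  11.8] shift [ 0.016  -0.001  -0.0008] turn [-0.27  0.64  2.74]
t 2.65 tcp [4.954e+02 3.030e+01 4.000e-01] yaw [-179.71    0.63    5.74] F [-14.8  -5.4  11.8] shift [ 0.0262 -0.0046 -0.0009] turn [-0.26  0.64  5.73]
[-0.16774215  2.13832783  0.70663815]
```

Contact is at TCP x≈495. The slight tilt puts it near the tray's top edge, where friction gives a vertical force of 12 N. I back off a little and tilt the fingertips forward, so they touch low on the tray.

Emit:
move_arm --targets '[{"x": -0.006,"y": 0,"z": 0,"ax": 0,"ay": 0,"az": 0},{"x": -0.008,"y": 0,"z": 0,"ax": 0,"ay": 4.6,"az": 0},{"x": -0.008,"y": 0,"z": 0,"ax": 0,"ay": 4.6,"az": 0}]'

```text
time: 2.9
tcp_pos: [483.8, 30.2, -0.2]
orientation: [-3.135, -0.067, 0.1]
contact_force: [-1.8, 0.5, -0.9]
gripper_width: 85.3
```

```bash
sed -i 's/\[180,0,yawdeg\]/[180,-4,yawdeg]/' h.py
python3 -c "
from h import *
for w in [(598,41.5,5.6),(604,41.5,4.3)]: go(*cad(*w))
b=grab('scene','s2')
cv2.imwrite('pics/s2c.png',cv2.resize(b['pixels'][130:270,180:360],None,fx=4,fy=4,interpolation=cv2.INTER_CUBIC))"
```

```text
t 2.9 tcp [ 4.838e+02  3.020e+01 -2.000e-01] yaw [-179.64   -3.87    5.7 ] F [-1.8  0.5 -0.9] shift [ 0.0158  0.0029 -0.0001] turn [-0.37  0.13  0.1 ]
t 2.9 tcp [ 4.838e+02  3.020e+01 -2.000e-01] yaw [-179.64   -3.87    5.7 ] F [-1.8  0.5 -0.9] shift [0.0217 0.0013 0.0003] turn [-0.46  0.14  1.4 ]
```

View pics/s2c.png

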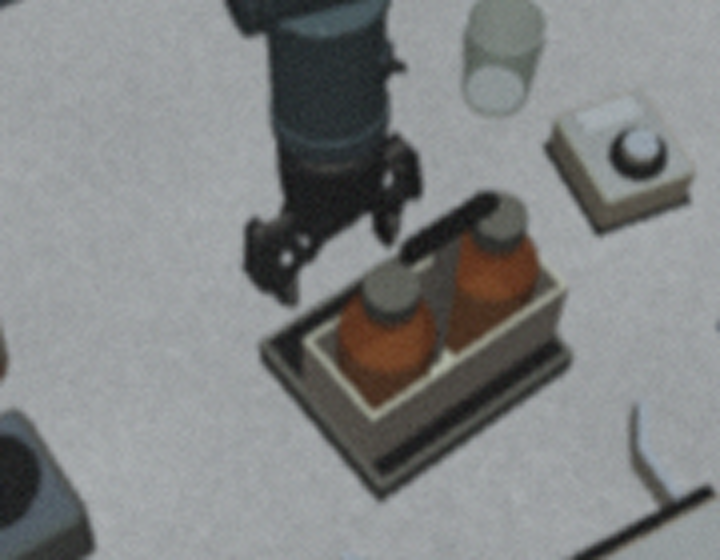

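Nothing has been displaced, and the fingertips now lead, low at the tray edge at (290,300) and (390,240). Now I push slowly.

Emit:
move_arm --targets '[{"x": 0.006,"y": 0,"z": 0.0004,"ax": 0,"ay": 0,"az": 0},{"x": 0.01,"y": 0,"z": 0.0007,"ax": 0,"ay": 0,"az": 0},{"x": 0.013,"y": 0,"z": 0.001,"ax": 0,"ay": 0,"az": 0},{"x": 0.016,"y": 0,"z": 0.001,"ax": 0,"ay": 0,"az": 0.5},{"x": 0.019,"y": 0,"z": 0.001,"ax": 0,"ay": 0,"az": 1}]'

```text
time: 3.37
tcp_pos: [498.6, 32.5, -0.7]
orientation: [-3.132, -0.053, 0.084]
contact_force: [-17.0, 0.1, 11.3]
gripper_width: 85.5
```

```bash
python3 -c "
from h import *
for w in [(605,41.5,4.),(615,41,2),(625,40,-1)]: go(*cad(*w))"
```

```text
t 3.37 tcp [498.6  32.5  -0.7] yaw [-179.48   -3.04    4.81] F [-17.    0.1  11.3] shift [ 0.0078  0.0016 -0.0013] turn [-0.57  0.96  0.8 ]
t 3.37 tcp [498.6  32.5  -0.7] yaw [-179.48   -3.04    4.81] F [-17.    0.1  11.3] shift [ 0.0178 -0.0005 -0.0008] turn [-0.7   0.97  2.8 ]
t 3.37 tcp [498.6  32.5  -0.7] yaw [-179.48   -3.04    4.81] F [-17.    0.1  11.3] shift [ 0.0279 -0.0039 -0.0002] turn [-0.88  0.99  5.79]
```

Emit:
move_arm --targets '[{"x": 0.006,"y": 0,"z": -0.0015,"ax": 0,"ay": 1,"az": 0.5},{"x": 0.01,"y": 0,"z": -0.002,"ax": 0,"ay": 1,"az": 1.3},{"x": 0.014,"y": 0,"z": -0.002,"ax": 0,"ay": 1,"az": 2.1},{"x": 0.018,"y": 0,"z": -0.002,"ax": 0,"ay": 1,"az": 2.9},{"x": 0.022,"y": 0,"z": -0.002,"ax": 0,"ay": 1,"az": 3.7}]'

```text
time: 3.78
tcp_pos: [515.7, 35.8, 0.4]
orientation: [-3.127, -0.058, 0.02]
contact_force: [-9.0, 3.0, -2.2]
gripper_width: 85.1
```

```bash
python3 -c "
from h import *
for w in [(620,40.5,0),(630,39.5,-2),(640,38.5,-4)]: go(*cad(*w))
b=grab('top','t2')
cv2.imwrite('pics/t2c.png',cv2.resize(b['pixels'][115:229,160:312],None,fx=5.2,fy=5.2,interpolation=cv2.INTER_CUBIC))"
```

```text
t 3.78 tcp [5.157e+02 3.580e+01 4.000e-01] yaw [-179.14   -3.32    1.17] F [-9.   3.  -2.2] shift [ 0.0054 -0.0016 -0.0003] turn [-0.94  0.69  1.16]
t 3.78 tcp [5.157e+02 3.580e+01 4.000e-01] yaw [-179.14   -3.32    1.17] F [-9.   3.  -2.2] shift [ 0.0154 -0.0039  0.0003] turn [-1.07  0.7   3.16]
t 3.78 tcp [5.157e+02 3.580e+01 4.000e-01] yaw [-179.14   -3.32    1.17] F [-9.   3.  -2.2] shift [ 0.0255 -0.0061  0.0009] turn [-1.19  0.72  5.15]
```

View pics/t2c.png

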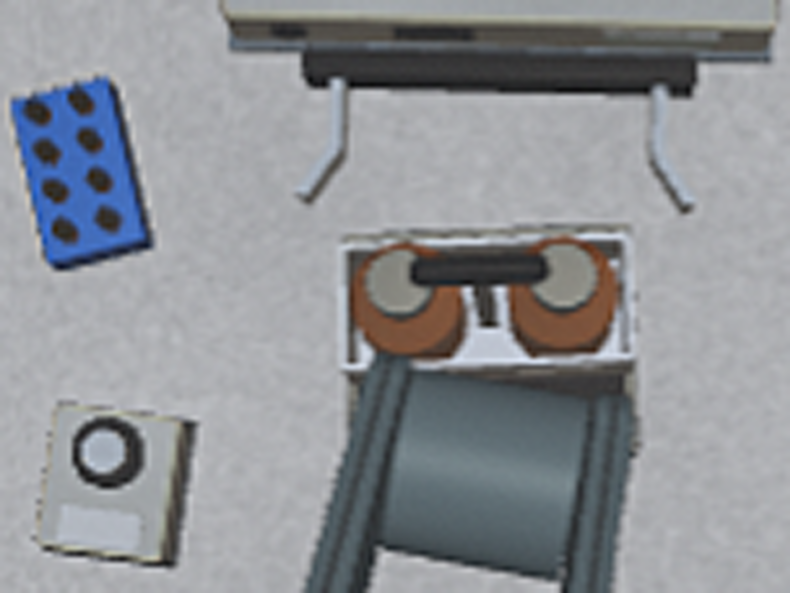

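The push is clean now: 9 N forward and almost no vertical force. The caddy has slid to holder corners (345,370), (632,357), (342,243) and (629,230), clear of the rail tips at (308,200) and (686,210).

```bash
cat >> h.py <<'E'
def T(b,x,y,z): return onz(b,160+x/5.2-.4,115+y/5.2-.4,z)[:2]
def hold(b,pts,z=104):
    P=np.array([T(b,x,y,z) for x,y in pts]) # NL NR FR FL
    l=(P[0]+P[3]-P[1]-P[2]); print('centre',P.mean(0).round(1),'yaw',np.degrees(np.arctan2(-l[0],l[1])).round(2)); return P
E
python3 -c "
from h import *
b=load('t2'); print(hold(b,[(345,370),(632,357),(629,230),(342,243)]).round(1))
b=load('t0'); hold(b,[(345,416),(634,380),(617,256),(333,283)])"
```

```text
centre [614.1  37.1] yaw 1.84
[[573.8 120.4]
 [579.3 -47.3]
 [654.4 -46.8]
 [649.1 122. ]]
centre [594.2  40. ] yaw 5.56
```

Emit:
move_arm --targets '[{"x": 0.007,"y": -0.001,"z": -0.001,"ax": -0.5,"ay": 0.7,"az": 1},{"x": 0.012,"y": -0.002,"z": -0.001,"ax": -0.8,"ay": 0.7,"az": 2},{"x": 0.017,"y": -0.003,"z": -0.001,"ax": -0.8,"ay": 0.7,"az": 3},{"x": 0.022,"y": -0.004,"z": -0.0007,"ax": -0.8,"ay": 0.7,"az": 4},{"x": 0.027,"y": -0.005,"z": -0.0005,"ax": -0.8,"ay": 0.7,"az": 4.6}]'

```text
time: 4.25
tcp_pos: [539.1, 42.4, 0.5]
orientation: [-3.135, -0.059, -0.061]
contact_force: [-10.4, 0.3, -2.1]
gripper_width: 85.2
```

```bash
python3 -c "
from h import *
for w in [(639,35.5,-3),(660,34.5,-2.7),(680,33.7,-2.6)]: go(*cad(*w,px=-98.4,py=1))
b=grab('top','t3')
cv2.imwrite('pics/t3c.png',cv2.resize(b['pixels'][115:229,160:312],None,fx=5.2,fy=5.2,interpolation=cv2.INTER_CUBIC))"
```

```text
t 4.25 tcp [5.391e+02 4.240e+01 5.000e-01] yaw [-179.61   -3.37   -3.5 ] F [-10.4   0.3  -2.1] shift [ 0.0017  0.0006 -0.0004] turn [-0.36  0.63 -0.5 ]
t 4.25 tcp [5.391e+02 4.240e+01 5.000e-01] yaw [-179.61   -3.37   -3.5 ] F [-10.4   0.3  -2.1] shift [0.0227 0.0008 0.0008] turn [-0.34  0.62 -0.8 ]
t 4.25 tcp [5.391e+02 4.240e+01 5.000e-01] yaw [-179.61   -3.37   -3.5 ] F [-10.4   0.3  -2.1] shift [0.0427 0.0006 0.002 ] turn [-0.33  0.62 -0.9 ]
```

View pics/t3c.png

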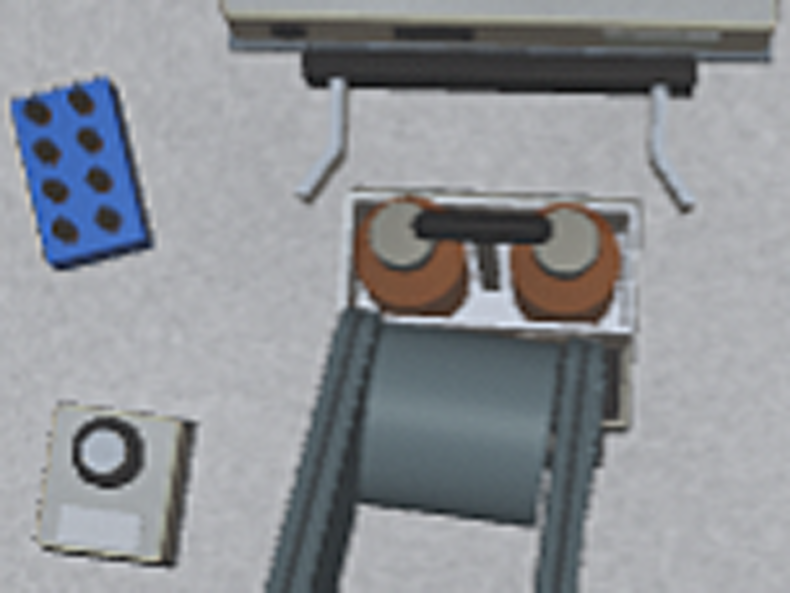

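The caddy is now nearly aligned, with the holder's far corners at (350,193) and (641,201) and its near right corner at (636,331), between the rail tips. I compute the lateral error.

```bash
python3 -c "
from h import *
b=load('t3'); P=hold(b,[(350,319),(635,330),(641,201),(350,192)]); print(P.round(1))
f=(P[2]+P[3])/2; l=P[3]-P[2]; yaw=np.arctan2(-l[0],l[1]); c=f-38*np.array([np.cos(yaw),np.sin(yaw)]); print(c,np.degrees(yaw))
print('dock', [T(b,x,y,z).round(1) for x,y,z in [(305,87,0),(694,96,0)]])
"
```

```text
centre [637.5  32.8] yaw -2.81
[[603.9 117.4]
 [595.2 -49.3]
 [671.6 -54.1]
 [679.5 117.2]]
[637.57259476  33.29423849] -2.6378439428951115
dock [array([771.4, 156.7]), array([761.5, -94.6])]
```

Emit:
move_arm --targets '[{"x": 0.007,"y": 0,"z": -0.001,"ax": 0,"ay": 0.6,"az": 0},{"x": 0.012,"y": -0.0005,"z": -0.001,"ax": 0,"ay": 0.6,"az": -0.3},{"x": 0.017,"y": -0.001,"z": -0.001,"ax": 0,"ay": 0.6,"az": -0.5},{"x": 0.022,"y": -0.0015,"z": -0.0007,"ax": 0,"ay": 0.6,"az": -0.7},{"x": 0.027,"y": -0.002,"z": -0.0005,"ax": 0,"ay": 0.6,"az": -0.7}]'

```text
time: 4.72
tcp_pos: [563.1, 43.3, 0.6]
orientation: [-3.135, -0.059, -0.049]
contact_force: [-9.7, -0.8, -2.9]
gripper_width: 85.2
```

Emit:
move_arm --targets '[{"x": 0.007,"y": 0,"z": -0.001,"ax": 0,"ay": 0.6,"az": 0},{"x": 0.011,"y": -0.0005,"z": -0.001,"ax": 0,"ay": 0.6,"az": 0},{"x": 0.015,"y": -0.001,"z": -0.001,"ax": 0,"ay": 0.6,"az": 0},{"x": 0.019,"y": -0.001,"z": -0.0007,"ax": 0,"ay": 0.6,"az": 0},{"x": 0.023,"y": -0.001,"z": -0.0005,"ax": 0,"ay": 0.6,"az": 0}]'

```text
time: 5.13
tcp_pos: [580.4, 44.1, 0.3]
orientation: [-3.135, -0.056, -0.049]
contact_force: [-14.7, 0.7, 5.7]
gripper_width: 85.2
```

```bash
python3 -c "
from h import *
go(611,40,1,-2.5)
b=grab('top','t4')
cv2.imwrite('pics/t4c.png',cv2.resize(b['pixels'][115:229,160:312],None,fx=5.2,fy=5.2,interpolation=cv2.INTER_CUBIC))"
```

```text
t 5.13 tcp [5.804e+02 4.410e+01 3.000e-01] yaw [-179.61   -3.19   -2.79] F [-14.7   0.7   5.7] shift [0.0308 0.0026 0.001 ] turn [-0.38  0.8  -0.3 ]
```

View pics/t4c.png

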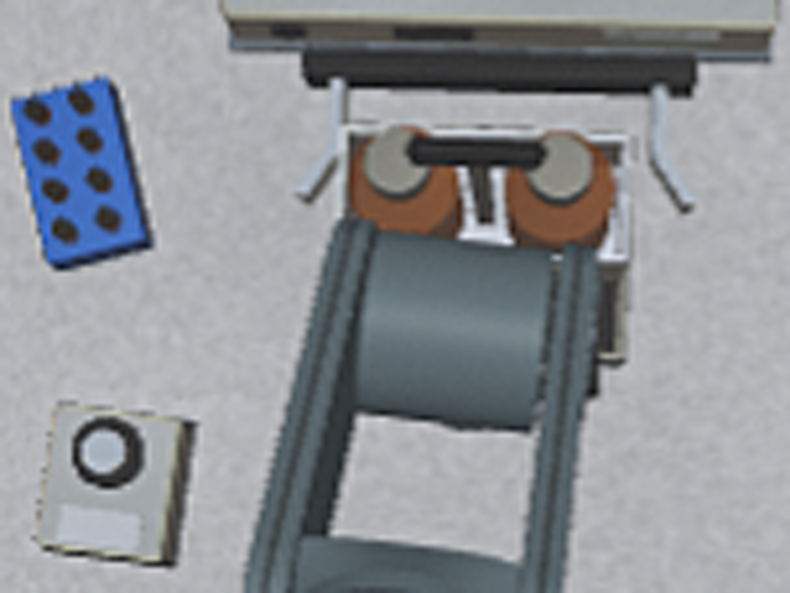

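The caddy is in the dock mouth, with its holder's far corners at (343,127) and (634,137). It looks closer to the left rail, so I measure.

```bash
python3 -c "
from h import *
b=load('t4')
P=[T(b,*q,104) for q in [(343,126),(634,136)]]; f=(P[0]+P[1])/2; l=P[0]-P[1]; yaw=np.arctan2(-l[0],l[1]); ux=np.array([np.cos(yaw),np.sin(yaw)]); c=f-38*ux; print('L,R',P,'c',c,np.degrees(yaw))
q=T(b,625,362,34); n=np.array([-ux[1],ux[0]]); print('tray NR',q,'-> origin',q+88*ux+90*n)
q=T(b,629,258,104); print('hold NR',q,'-> origin',q+38*ux+86*n)
# rails inner faces at foot
"
```

```text
L,R [array([719.25100809, 121.26572182]), array([710.57319603, -50.64613631])] c [676.96042279  37.22552762] -2.8897387129231142
tray NR [585.08150658 -46.01528642] -> origin [677.50687274  39.43383113]
hold NR [637.76432699 -46.51573036] -> origin [680.05161675  37.45917735]
```

The caddy sits about 4 mm left of the dock axis, inside the 8 mm play, and its yaw matches. I push on with a slight bias to the right.

Emit:
move_arm --targets '[{"x": 0.007,"y": 0.0005,"z": -0.0015,"ax": 0,"ay": 0.8,"az": 0},{"x": 0.011,"y": 0.001,"z": -0.0015,"ax": 0,"ay": 0.8,"az": 0},{"x": 0.015,"y": 0.0015,"z": -0.0015,"ax": 0,"ay": 0.8,"az": 0},{"x": 0.019,"y": 0.002,"z": -0.001,"ax": 0,"ay": 0.8,"az": 0},{"x": 0.022,"y": 0.002,"z": -0.001,"ax": 0,"ay": 0.8,"az": 0}]'

```text
time: 5.6
tcp_pos: [598.5, 42.1, 0.3]
orientation: [-3.134, -0.059, -0.048]
contact_force: [-11.9, 0.9, 0.5]
gripper_width: 85.6
```

```bash
python3 -c "
from h import *
go(611,40,1,-2.5)"
```

```text
t 5.6 tcp [5.985e+02 4.210e+01 3.000e-01] yaw [-179.57   -3.36   -2.75] F [-11.9   0.9   0.5] shift [0.0126 0.0015 0.0001] turn [-0.41  0.64 -0.25]
```

Emit:
move_arm --targets '[{"x": 0.006,"y": 0.0005,"z": -0.0015,"ax": 0,"ay": 0.6,"az": 0},{"x": 0.009,"y": 0.001,"z": -0.0015,"ax": 0,"ay": 0.6,"az": 0},{"x": 0.012,"y": 0.001,"z": -0.0015,"ax": 0,"ay": 0.6,"az": 0},{"x": 0.014,"y": 0.0015,"z": -0.0015,"ax": 0,"ay": 0.6,"az": 0},{"x": 0.016,"y": 0.0015,"z": -0.0015,"ax": 0,"ay": 0.6,"az": 0}]'

```text
time: 6.02
tcp_pos: [609.3, 40.9, 0.4]
orientation: [-3.134, -0.056, -0.047]
contact_force: [-12.2, 0.8, 0.4]
gripper_width: 85.4
```

```bash
python3 -c "
from h import *
go(611,40,1,-2.5);print(readout.observe()['wrist_torque'])"
```

```text
t 6.02 tcp [6.093e+02 4.090e+01 4.000e-01] yaw [-179.54   -3.24   -2.7 ] F [-12.2   0.8   0.4] shift [ 0.0018  0.0008 -0.0005] turn [-0.45  0.76 -0.2 ]
[0.03603153 1.85643707 0.10545227]
```

Emit:
move_arm --targets '[{"x": 0.004,"y": 0,"z": -0.0015,"ax": 0,"ay": 0.6,"az": 0},{"x": 0.0055,"y": 0,"z": -0.0015,"ax": 0,"ay": 0.6,"az": 0},{"x": 0.007,"y": 0,"z": -0.0015,"ax": 0,"ay": 0.6,"az": 0},{"x": 0.0085,"y": 0,"z": -0.0015,"ax": 0,"ay": 0.6,"az": 0}]'

```text
time: 6.35
tcp_pos: [610.4, 41.0, 0.1]
orientation: [-3.134, -0.049, -0.046]
contact_force: [-24.6, -3.1, 13.3]
gripper_width: 85.4
```

```bash
python3 -c "
from h import *
go(611,40,1,-2.5);print(readout.observe()['wrist_torque'])"
```

```text
t 6.35 tcp [6.104e+02 4.100e+01 1.000e-01] yaw [-179.56   -2.83   -2.65] F [-24.6  -3.1  13.3] shift [ 0.0007  0.001  -0.0008] turn [-0.43  1.16 -0.15]
[-0.59150035  3.52688176 -0.24373893]
```

The caddy has stopped against the bar, with the force jumping to 25 N. To be sure it is flush, I press with a small twist each way and watch how far the yaw gives.

Emit:
move_arm --targets '[{"x": 0.005,"y": 0,"z": -0.002,"ax": 0,"ay": 1,"az": 1.5},{"x": 0.006,"y": 0,"z": -0.002,"ax": 0,"ay": 1,"az": 2},{"x": 0.006,"y": 0,"z": -0.002,"ax": 0,"ay": 1,"az": 2}]'

```text
time: 6.6
tcp_pos: [609.0, 41.5, 0.0]
orientation: [-3.133, -0.05, -0.079]
contact_force: [-18.7, -1.8, 7.4]
gripper_width: 85.5
```

Emit:
move_arm --targets '[{"x": 0.005,"y": 0,"z": -0.001,"ax": 0,"ay": 1,"az": -2},{"x": 0.006,"y": 0,"z": -0.001,"ax": 0,"ay": 1,"az": -3.5},{"x": 0.006,"y": 0,"z": -0.001,"ax": 0,"ay": 1,"az": -3.5}]'

```text
time: 6.85
tcp_pos: [609.2, 41.1, -0.4]
orientation: [-3.137, -0.054, -0.017]
contact_force: [-17.5, -2.8, 8.7]
gripper_width: 85.3
```

```bash
python3 -c "
from h import *
go(611,40,1,-2.5);print(readout.observe()['wrist_torque'])"
```

```text
t 6.85 tcp [ 6.092e+02  4.110e+01 -4.000e-01] yaw [-179.71   -3.07   -0.98] F [-17.5  -2.8   8.7] shift [ 0.0019  0.0011 -0.0013] turn [-0.38  0.94  1.52]
[-0.88928113  2.56005395 -0.83183886]
```

Twisting to -4.5° and to -1.0° both moved the tool back the same 1.2 mm. So the tray edge stays fixed near -2.75°, the dock's yaw, and the caddy is flush. One last straight push, then I back away and look.

Emit:
move_arm --targets '[{"x": 0.004,"y": 0,"z": -0.0015,"ax": 0,"ay": 1,"az": 1.7},{"x": 0.007,"y": 0,"z": -0.0015,"ax": 0,"ay": 1,"az": 1.7},{"x": 0.007,"y": 0,"z": -0.0015,"ax": 0,"ay": 1,"az": 1.7},{"x": -0.01,"y": 0,"z": -0.001,"ax": 0,"ay": 1,"az": 1.7},{"x": -0.04,"y": 0,"z": -0.003,"ax": 0,"ay": 1,"az": 1.7}]'

```text
time: 7.27
tcp_pos: [572.8, 41.3, 0.7]
orientation: [-3.135, -0.075, -0.047]
contact_force: [1.0, -0.4, -0.4]
gripper_width: 85.4
```

Emit:
move_arm --targets '[{"x": -0.035,"y": 0,"z": -0.01,"ax": 0,"ay": 0,"az": 0},{"x": -0.07,"y": 0,"z": -0.035,"ax": 0,"ay": 0,"az": 0},{"x": -0.1,"y": 0,"z": -0.06,"ax": 0,"ay": -4,"az": 0},{"x": -0.13,"y": 0,"z": -0.085,"ax": 0,"ay": -4,"az": 0},{"x": -0.15,"y": 0,"z": -0.12,"ax": 0,"ay": -4,"az": 0}]' --grip 0

```text
time: 7.68
tcp_pos: [411.9, 48.3, 108.8]
orientation: [-3.135, 0.0, -0.047]
contact_force: [0.9, 0.0, 0.1]
gripper_width: 25.4
```

```bash
python3 -c "
from h import *
go(535,267,150,0)
b=grab('top','t5'); s=grab('scene','s5')
A=cv2.resize(b['pixels'][115:229,160:312],None,fx=2.6,fy=2.6,interpolation=cv2.INTER_CUBIC)
B=cv2.resize(s['pixels'][170:330,230:430],None,fx=2,fy=1.85,interpolation=cv2.INTER_CUBIC)
A=cv2.resize(b['pixels'][115:195,210:300],None,fx=6,fy=6,interpolation=cv2.INTER_CUBIC)[:, :400*2]
B=cv2.resize(s['pixels'][200:320,250:385],None,fx=4,fy=4,interpolation=cv2.INTER_CUBIC)
cv2.imwrite('pics/t5c.png',A);cv2.imwrite('pics/s5c.png',B)"
```

```text
t 7.68 tcp [411.9  48.3 108.8] yaw [-1.7963e+02  1.0000e-02 -2.6700e+00] F [0.9 0.  0.1] shift [ 0.1128 -0.2245 -0.0398] turn [-0.28  4.   -2.68]
```

View pics/t5c.png

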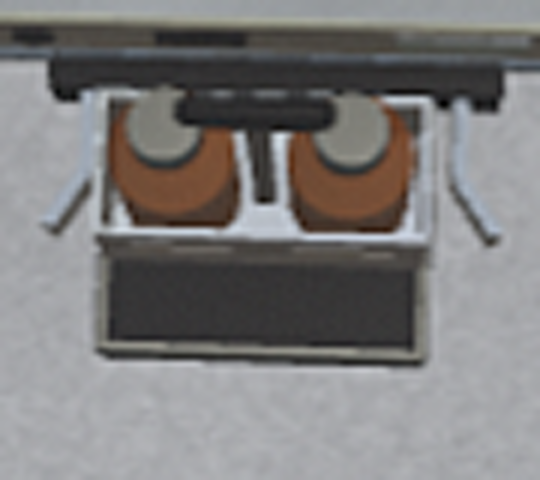

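View pics/s5c.png

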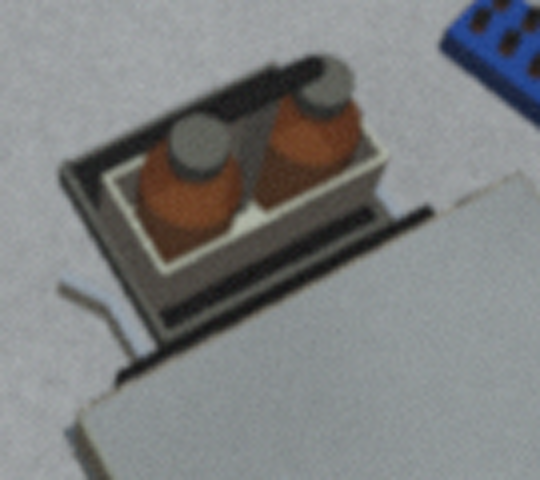

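The caddy stands between the rails, with its far edge along the bar in both views. The tray's near edge runs (97,352) to (427,362) in the top crop, parallel to the bar at (50,98) to (500,109). I check that in numbers and refine the button position.

```bash
python3 -c "
from h import *
b=load('t5'); s=load('s5')
def A(x,y,z): return onz(b,210+x/6-.4,115+y/6-.4,z)[:2]
def B(x,y,z): return onz(s,250+x/4-.4,200+y/4-.4,z)[:2]
def yw(L,R): l=L-R; return np.degrees(np.arctan2(-l[0],l[1])).round(2),((L+R)/2).round(1)
print('near',yw(A(97,350,34),A(427,359,34)),'bar',yw(A(50,98,0),A(500,109,0)))
print('scene far',yw(B(395,222,34),B(163,345,34)),'bar',yw(B(432,211,34),B(120,376,34)),'near',yw(B(275,66,34),B(62,168,34)))
for c,n in((load('t0'),'t'),(load('s1'),'s')):
  u,v=proj(c,[535,268,67]).round().astype(int); p=c['pixels'][v-9:v+10,u-9:u+10]; g=cv2.cvtColor(p,cv2.COLOR_BGR2GRAY)
  m=(g<75).astype(np.uint8); n2,lab,st,ce=cv2.connectedComponentsWithStats(m); i=1+st[1:,4].argmax(); 
  x,y,w,h,a=st[i]; print(n,(u,v),'collar',st[i],'->',onz(c,u-9+x+(w-1)/2,v-9+y+(h-1)/2,58).round(1))
go(535,267,150,0)
"
```

```text
near (np.float64(-2.35), array([620.5,  39.2])) bar (np.float64(-2.33), array([767.6,  31.8]))
scene far (np.float64(-2.82), array([769.2,  32.9])) bar (np.float64(-2.94), array([773.9,  28.8])) near (np.float64(-3.18), array([628.2,  38. ]))
t (np.int64(180), np.int64(200)) collar [ 3  4 13 14 75] -> [531.2 271.4  58. ]
s (np.int64(339), np.int64(166)) collar [ 3  7 13 11 66] -> [540.7 264.9  58. ]
t 7.78 tcp [415.   48.1 113.5] yaw [-179.7    -0.64   -2.64] F [ 0.8 -0.8  0.3] shift [ 0.1102 -0.2244 -0.0341] turn [-0.2   3.35 -2.65]
```

Docked: the near edge is at -2.35° against the bar's -2.33°. The edge-to-bar distance is 147 mm (nominal 145) and the lateral offset about 1.5 mm. Averaged over both views, the button is at about (536,268). I go above it with the fingers shut.

Emit:
move_arm --targets '[{"x": 0,"y": 0,"z": -0.037,"ax": 0,"ay": -0.6,"az": 0},{"x": 0.111,"y": -0.225,"z": -0.04,"ax": 0,"ay": -0.6,"az": 0},{"x": 0.111,"y": -0.225,"z": -0.037,"ax": 0,"ay": -0.6,"az": 0},{"x": 0.111,"y": -0.225,"z": -0.037,"ax": 0,"ay": -0.6,"az": 0},{"x": 0.111,"y": -0.225,"z": -0.037,"ax": 0,"ay": -0.6,"az": 0}]' --grip 0

```text
time: 8.2
tcp_pos: [497.5, 195.8, 152.7]
orientation: [-3.136, -0.003, -0.047]
contact_force: [0.4, -0.5, -0.0]
gripper_width: 0.3
```

```bash
sed -i 's/\[180,-4,yawdeg\]/[180,0,yawdeg]/' h.py; python3 -c "
from h import *
go(536,268,85,-2.6)"
```

```text
t 8.2 tcp [497.5 195.8 152.7] yaw [-1.7969e+02 -1.5000e-01 -2.7000e+00] F [ 0.4 -0.5 -0. ] shift [ 0.0349 -0.0736  0.0682] turn [-0.31 -0.15 -0.1 ]
```

Emit:
move_arm --targets '[{"x": 0.02,"y": -0.037,"z": 0,"ax": 0,"ay": 0,"az": 0},{"x": 0.035,"y": -0.074,"z": 0,"ax": 0,"ay": 0,"az": 0},{"x": 0.035,"y": -0.074,"z": 0.03,"ax": 0,"ay": 0,"az": 0},{"x": 0.035,"y": -0.074,"z": 0.055,"ax": 0,"ay": 0,"az": 0},{"x": 0.035,"y": -0.074,"z": 0.065,"ax": 0,"ay": 0,"az": 0}]'

```text
time: 8.62
tcp_pos: [535.2, 269.2, 83.8]
orientation: [-3.138, 0.003, -0.046]
contact_force: [-1.4, 0.1, -0.6]
gripper_width: 0.4
```

```bash
python3 -c "
from h import *
go(536,268,72,-2.6)
s=grab('scene','s6'); b=grab('top','t6')
u,v=proj(s,[536,268,67]).astype(int);u2,v2=proj(b,[536,268,67]).astype(int)
A=cv2.resize(s['pixels'][v-30:v+30,u-30:u+30],(400,400),interpolation=cv2.INTER_CUBIC)
B=cv2.resize(b['pixels'][v2-30:v2+30,u2-30:u2+30],(400,400),interpolation=cv2.INTER_CUBIC)
cv2.imwrite('pics/p6.png',np.hstack([A,B]))"
```

```text
t 8.62 tcp [535.2 269.2  83.8] yaw [-1.7981e+02  1.5000e-01 -2.6200e+00] F [-1.4  0.1 -0.6] shift [0.0009 0.0012 0.0118] turn [-0.19  0.15 -0.02]
```

View pics/p6.png

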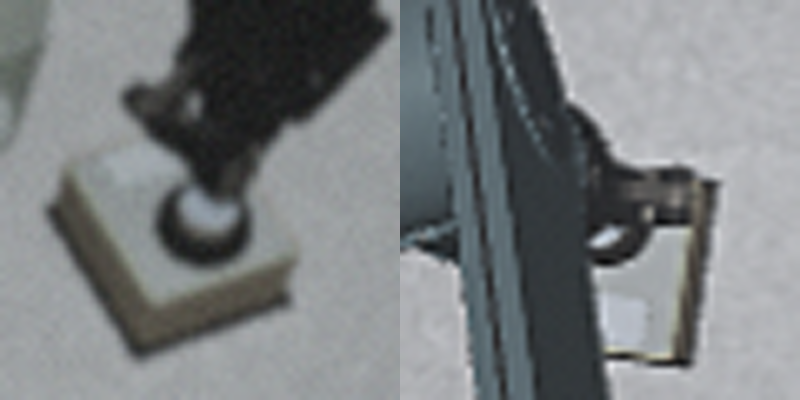

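The shut fingertips are just over the button, with tips near (225,195) and the button at (210,212) in the left crop. I check where the TCP should project, to compare relative to the button.

```bash
python3 -c "
from h import *
s=load('s6');b=load('t6'); k=400/60
u,v=proj(s,[536,268,67]).astype(int)
print('tcp proj',((proj(s,[535.2,269.2,83.8])-[u-30,v-30])*k).round(), 'below',((proj(s,[535.2,269.2,67])-[u-30,v-30])*k).round(), 'btn',onz(s,u-30+210/k-.4,v-30+212/k-.4,67))
"
```

```text
tcp proj [211. 180.] below [204. 203.] btn [539.03442454 268.26634937  67.        ]
```

Agreement is within about 3 mm, which is enough for a 28 mm button. I press slowly.

Emit:
move_arm --targets '[{"x": 0.0015,"y": 0.0005,"z": 0.01,"ax": 0,"ay": 0,"az": 0},{"x": 0.002,"y": 0.0005,"z": 0.016,"ax": 0,"ay": 0,"az": 0},{"x": 0.002,"y": 0.0005,"z": 0.019,"ax": 0,"ay": 0,"az": 0},{"x": 0.002,"y": 0.0005,"z": 0.021,"ax": 0,"ay": 0,"az": 0},{"x": 0.002,"y": 0.0005,"z": 0.023,"ax": 0,"ay": 0,"az": 0}]'

```text
time: 9.13
tcp_pos: [537.5, 267.2, 63.1]
orientation: [-3.138, 0.001, -0.048]
contact_force: [-0.8, -2.3, 3.7]
gripper_width: 0.1
```

```bash
python3 -c "
from h import *
go(537,268,60,-2.6)"
```

```text
t 9.13 tcp [537.5 267.2  63.1] yaw [-1.7981e+02  8.0000e-02 -2.7200e+00] F [-0.8 -2.3  3.7] shift [-0.0006 -0.0007  0.0031] turn [-0.19  0.08 -0.12]
```

The spring force is building: 3.7 N at about 4 mm down. I press on to the end stop.

Emit:
move_arm --targets '[{"x": 0,"y": 0,"z": 0.003,"ax": 0,"ay": 0,"az": 0},{"x": 0,"y": 0,"z": 0.0045,"ax": 0,"ay": 0,"az": 0},{"x": 0,"y": 0,"z": 0.006,"ax": 0,"ay": 0,"az": 0},{"x": 0,"y": 0,"z": 0.006,"ax": 0,"ay": 0,"az": 0}]'

```text
time: 9.47
tcp_pos: [537.7, 267.3, 60.7]
orientation: [-3.138, -0.001, -0.047]
contact_force: [-7.6, -3.6, 22.5]
gripper_width: 0.3
```

It is hard against the stop at z = 60.7 with 22 N, so fully down. I release and retreat upward.

Emit:
move_arm --targets '[{"x": 0,"y": 0,"z": -0.01,"ax": 0,"ay": 0,"az": 0},{"x": 0,"y": 0,"z": -0.04,"ax": 0,"ay": 0,"az": 0},{"x": 0,"y": 0,"z": -0.08,"ax": 0,"ay": 0,"az": 0},{"x": 0,"y": 0,"z": -0.12,"ax": 0,"ay": 0,"az": 0},{"x": -0.02,"y": 0,"z": -0.15,"ax": 0,"ay": 0,"az": 0}]'

```text
time: 9.88
tcp_pos: [521.1, 267.6, 214.3]
orientation: [-3.136, -0.007, -0.049]
contact_force: [0.7, -0.1, 0.7]
gripper_width: 0.0
```

Emit:
move_arm --targets '[{"x": -0.03,"y": 0.03,"z": 0,"ax": 0,"ay": 0,"az": 0},{"x": -0.06,"y": 0.06,"z": 0,"ax": 0,"ay": 0,"az": 0},{"x": -0.09,"y": 0.09,"z": 0,"ax": 0,"ay": 0,"az": 0},{"x": -0.11,"y": 0.11,"z": 0,"ax": 0,"ay": 0,"az": 0},{"x": -0.11,"y": 0.11,"z": 0,"ax": 0,"ay": 0,"az": 0}]'

```text
time: 10.3
tcp_pos: [401.0, 160.8, 212.8]
orientation: [-3.138, -0.004, -0.05]
contact_force: [-0.3, 0.4, -0.7]
gripper_width: 0.2
```

```bash
python3 -c "
from h import *
go(537,268,200,-2.6)
b=grab('top','t7')
cv2.imwrite('pics/t7c.png',cv2.resize(b['pixels'],(800,600),interpolation=cv2.INTER_CUBIC))"
```

```text
t 10.3 tcp [401.  160.8 212.8] yaw [-179.77   -0.25   -2.85] F [-0.3  0.4 -0.7] shift [ 0.1305 -0.1138  0.0138] turn [-0.23 -0.25 -0.25]
```

View pics/t7c.png

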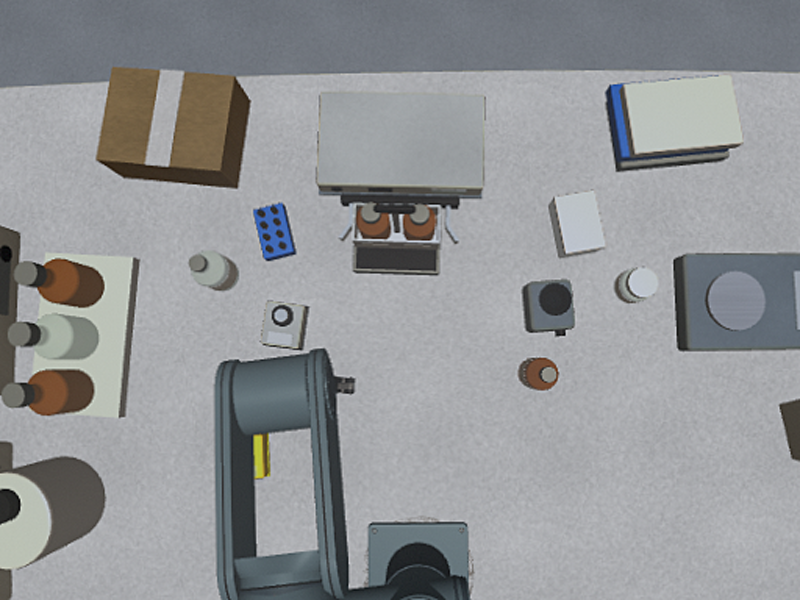

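The caddy stands docked at (397,238), and the console button at (282,315) is up. The other things are where they were, though the beaker is hidden under the raised arm. I hand in.

```bash
python3 -c "
from rig import finish_job; print(finish_job())"
```

```text
the job is handed in; nothing more can be done
None
```

I docked the caddy against the stop bar, then pressed the white console's button fully down and let it come up. I handed the job in at about 10.3 s of robot time with the arm clear of everything.

- **Pushing:** I pushed low on the tray edge with the open gripper, and the caddy slid at about 9–15 N. At first contact there was also about 12 N of vertical force. I backed off, tilted the fingertips forward and pushed with the tool slightly higher. That force then stayed mostly within 3 N while sliding, apart from 6 N at the dock mouth. It rose again to 7–13 N while pressing against the stop bar.
- **Docked:** The force jumped to 25 N at the bar, and twisting the tool each way showed the tray edge square to it. Afterwards the tray's near edge was at -2.35° and the bar at -2.33°, about 1.5 mm off centre. The edge-to-bar distance came out at 147 mm against a nominal 145 mm. The two cameras disagree by a few mm, so flushness rests mainly on the force and the twist test.
- **Button:** It went down to z = 60.7 mm, a travel of about 6.3 mm, and met its stop at 22 N. The last picture is consistent with it being up again, but it is too coarse to measure the height.
- **Other things:** The last top view shows the rest of the bench unchanged. The beaker and part of the yellow look-alike were hidden by the raised arm, so I could not check those.

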